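# Clamp a calibration weight in the draw-up vise

### The job

Lift the largest of the three calibration weights by its knob, stand it upright on the bed of the vise between the two brass jaws, then turn the handwheel counter-clockwise, letting your hand rise with the screw, until the jaws hold the weight snugly with a squeeze of about 20 newtons; never squeeze it harder than 45. Let go of everything at the end and leave the other things where they are.

Things in the scene. Friction and masses are not known exactly. Their poses are not given: they have to be found in the camera images.
- vise: Grey cast-iron vise bolted down, bed 230 x 80 mm (local x by y), bed top 35 mm above the table. Origin under the bed's centre; local z up; local x runs along the bed from the set jaw (-x end) to the handwheel column (+x end), whose vertical axis stands at local x = +65 mm, y = 0. The set jaw is bolted to the bed where it was last left: its brass face at local x = -90 to -78 mm, not measured.
- bed (a point): Point on the bed's top face between the jaws (local x = -57 mm, y = 0, z = 35 mm of the vise). Axes as the vise's. The set jaw's brass face, 56 mm wide and 26 mm high, looks along +x towards the moving jaw; it does not move during the work.
- moving_face (a point): Middle of the moving jaw's brass face, 56 mm wide, 26 mm high, looking along the vise's -x; this point 15 mm above the bed. The gap to the set jaw starts between 49 and 66 mm: a weight stood with its side about 4 mm from this face is clear of both jaws. Each radian of counter-clockwise handwheel turn moves it 6 mm towards the set jaw. The face sits on springs of 20 N per mm (up to 4 mm).
- jaw_face: Brass face of the moving jaw, the part that presses on the weight. Origin at the bottom of the face's middle, on the bed.
- hub (a point): Top centre of the handwheel's hub, on its axis. The wheel is 45 mm in radius to the rim's middle, its rim 10 mm thick with its top 4 mm below this point. It rises on its screw by 5 mm per radian of counter-clockwise turn (seen from above). From the start it takes 1.5 to 4.4 rad to bring the jaws onto the large weight; about 0.2 rad more (9 mm along the circle) gives 20 N.
- wheel: The grey iron handwheel; origin on its axis, 20 mm below the hub's top; x points from the axis to the crank handle. Its screw has dry friction of 0.24 N m (5.3 N along the circle at the handle, felt while it turns, some 0.8 N less in pauses), staying where it is left. Each newton of squeeze adds 0.13 N at the handle, so 20 N of squeeze adds 2.7 N. Its end stop is far past the clamping point.
- handle_mid (a point): Middle of the upright steel crank handle on the handwheel's rim: a plain round post, 16 mm diameter, 44 mm tall, this point 22 mm below its top and 24 mm above the hub's top. It stands 45 mm from the wheel's axis, moves round and up with the wheel and revolves freely about its own axis, so a hand gripping it from above need not turn.
- weight_large: The largest nickel-plated calibration weight, 500 g: body 40 mm diameter and 44 mm high, with a round knob on a short neck, knob 18 mm diameter, from 50 to 68 mm above the base. Origin at the centre of its base, z up.
- weight_medium: Middle weight, 200 g: body 30 mm diameter, 32 mm high, 56 mm tall with its knob. Leave alone.
- weight_small: Smallest weight, 100 g: body 24 mm diameter, 25 mm high, 49 mm tall with its knob. Leave alone.
- compass: Silver pocket compass lying flat, 48 mm diameter, 15 mm high, with a bow ring on one side. Leave alone.
- ring_box: Closed burgundy ring box, 53 x 53 x 41 mm. Leave alone.
Not all that is in view belongs to the job. What is shaped like the weight_large but blue or green is not meant.

How it is judged:
On the way, in this order (a step that is already met when the one before it is completed fails the run):
1. the large weight stands upright on the bed between the jaws, let go, not yet clamped (x of weight_large in the frame of bed between -0.016 and 0.016 m and y of weight_large in the frame of bed between -0.016 and 0.016 m and z of weight_large in the frame of bed between -0.003 and 0.003 m and angle between weight_large's own z axis and vertical below 0.08 rad and contact force between the fingers and weight_large below 0.1 N and contact force between jaw_face and weight_large below 5 N), for 0.2 s.
2. the jaws squeeze the weight with at least 9 N (contact force between jaw_face and weight_large above 9 N), for 0.2 s.
At the end, for the whole second after the job is handed in: The large weight stands upright (within 4.5 degrees) on the vise bed between the jaws (within 3 mm in height, within 16 mm of the bed point along and across the bed), at rest, squeezed by the moving jaw with 9 to 35 N, and the robot touches nothing (contact force between jaw_face and weight_large between 9 and 35 N and x of weight_large in the frame of bed between -0.016 and 0.016 m and y of weight_large in the frame of bed between -0.016 and 0.016 m and z of weight_large in the frame of bed between -0.003 and 0.003 m and angle between weight_large's own z axis and vertical below 0.08 rad and linear speed of weight_large below 0.01 m/s).
It fails at once if the weight is squeezed by the jaws with more than 45 N (contact force between jaw_face and weight_large above 45 N).
It fails at once if another weight, the compass or the ring box moved by more than 20 mm (distance of any of weight_medium, weight_small, compass, ring_box from where it was at the start of the episode above 0.02 m).
It fails at once if the large weight tipped over (angle between weight_large's own z axis and vertical above 0.6 rad).
It also fails if it takes over 72 s, if anything falls off the work surface, if the arm or the gripper's body presses on something with over 40 N, if the wrist force passes 120 N, or if a joint passes its speed limit or range.

### The arm

A 7-joint arm with a two-finger parallel gripper is mounted at the origin on the work surface. World frame = base frame: x ahead of the robot, y to its left, z up, the work surface at z = 0. Lengths are in m, angles in rad, forces in N, time in s.
With the tool pointing down it reaches from about 0.35 to 0.9 m from the base axis. Payload 8.1 kg.
Tool frame: the origin (TCP) lies on the centre line of the jaws, within the pads' length; the fingertips stand 19 mm ahead of it and the grasp point (between the pads) is the TCP (arm.tip_reach is the distance from the TCP to the fingertips, in m); z points along the fingers, y is the line along which they close (so a half turn about z gives the same grasp; the last joint's range is limited). The gripper opens to 92 mm and grips with 3 to 60 N. Pads are 19 mm wide; open, the fingers measure 130 mm over their backs; the gripper's body (75 mm by 190 mm) begins 47 mm behind the grasp point.
Start: joints at [-1.442, 0.434, 0.025, 1.573, -0.012, 1.134, -0.075], TCP at [0.144, 0.608, 0.219] pointing down, gripper open.
Joint ranges: [-2.62, 2.62], [-0.44, 2.09], [-1.27, 1.32], [0.08, 2.57], [-1.32, 4.46], [0.12, 2], [-2.74, 2.74]. Speed limits (rad/s): [2.22, 2.22, 3.01, 3.01, 3.14, 3.14, 3.14].

### API

Orientations are given as a rotation vector (axis times angle).
In Python, from cell import arm gives the robot as it stands.
- The arm moves only by the tool arm_command, never from a script. Its argument "targets" is a list that holds one entry, the list of rows, each a list of 6 numbers: the shift along the tool's x, y, z in m, then the turn, a rotation vector about the tool's x, y, z in rad. A call has 1 to 10 rows; each row shifts and turns the commanded pose from where the row before left it, along the tool's axes as they then stand; what a row does not reach is not made up. A row lasts 1/8 s, in which the tool goes at most 62.5 mm and 10.7 degrees, less where a joint would pass 70% of its speed; a pose out of reach is approached as far as the arm can. A call with a gripper value outside its range is refused whole. "jaw" is the finger opening in m, from 0 to 0.0918, set as the call begins (left out, the last holds). The fingers move at their own pace and stop on an object; "newtons" is the grip in N (left out, the last holds). Time passes only in rows, so rows that do not move let the fingers close. It gives the time, the measured TCP pose, the force, the opening and the grip force at its end, in the units of the state.
- arm.observe(): the state, without advancing time (a new reading comes with each control period).
- arm.get_image(name): name is "scene" or "top"; returns a dict with "pixels" (400x640x3 uint8, red, green, blue), "z_map" (400x640 float32, m along the optical axis (not along the pixel's ray), 0 where there is no reading), "fx", "fy", "cx", "cy" (pixels), "xyz" and "rotation" of the camera in the world. Camera axes: x right, y down, z forward; pixel columns grow to the right and rows downward; lengths in m; the calibration is good to about 2 mm. A picture is of the moment at which its call begins.
- arm.sign_off(): hands the job in; it is judged then, once.
The state is a dict: "clock": time; "joints": joint angles; "dq": joint speeds; "joint_efforts": joint torques, N m; "position": TCP position; "ee_rot": TCP orientation; "force": force on the tool from outside, world axes, zero at the start; "ft_torque": the same for the moment, N m; "width": opening from 0.0 (shut) to 1.0 (fully open); "gripper_force": force on a finger pad.
Only numpy, scipy, OpenCV 4.12 (cv2) and the standard library are available. Lean on these libraries where they do the work, as an engineer would, in place of code of your own. Each camera call takes 0.05 s, during which the arm holds its last target. There are 200 camera calls.

## Working session

There is one attempt and no reset: what is moved stays moved. The work goes in short steps, Python scripts to look and compute and a tool call to move; the robot and the scene stay as the last step left them, time stands still between calls to the robot, and variables do not carry over. Pictures are saved under pics/ and viewed, at most 10 in all, crops included, and the job is handed in when it is done.

Besides the shell and the picture viewer there is one more tool, called as name(argument=value, ...) on one line, values as JSON. arm_command: Moves the arm, as the interface text tells. Its arguments: {"type":"object","properties":{"targets":{"type":"array","items":{"type":"array","items":{"type":"array","items":{"type":"number"}}}},"jaw":{"type":"number"},"newtons":{"type":"number"}},"required":["targets"]}

```bash
mkdir -p pics; ls; cat > h.py <<'E'
import numpy as np,cv2
from cell import arm
def snap(n,f):
    d=arm.get_image(n); cv2.imwrite(f'pics/{f}.png',d['pixels'][:,:,::-1]); np.savez(f'pics/{f}.npz',**{k:np.array(v) for k,v in d.items()}); return d
def R(d):
    r=np.array(d['rotation']); return r if r.shape==(3,3) else cv2.Rodrigues(r)[0]
def cloud(d):
    z=d['z_map'];v,u=np.indices(z.shape)
    p=np.stack([(u-d['cx'])/d['fx']*z,(v-d['cy'])/d['fy']*z,z],-1)
    return p@R(d).T+np.array(d['xyz'])
def ray(d,u,v,h):
    r=R(d)@np.array([(u-d['cx'])/d['fx'],(v-d['cy'])/d['fy'],1]);o=np.array(d['xyz'])
    return o+r*(h-o[2])/r[2]
E
python3 - <<'E'
from h import *
for n in('scene','top'):
    d=snap(n,n+'0'); print(n,d['xyz'],d['rotation'],d['fx'],d['cx'],d['cy'])
print(arm.observe())
E
```

```text
pics
scene [1.04877593 0.01101057 0.66285504] [-1.92854352 -1.59623002  0.63497641] 376.4775182813115 322.37794309017454 198.5094672408907
top [0.45778609 0.07032765 0.75561401] [-2.15977649  2.10114531 -0.1846579 ] 387.6626335511622 318.7035646284776 195.60447476035293
{'clock': 0.1, 'joints': array([-1.44165352,  0.43517866,  0.02497992,  1.57396166, -0.01162207,
        1.13399248, -0.07510884]), 'dq': array([ 7.20707211e-05, -3.85314824e-03,  9.10808005e-04, -1.76542208e-03,
        5.34632495e-04, -4.73617390e-04,  6.65018424e-04]), 'joint_efforts': array([ 2.45771502e-03, -6.69130325e+01,  9.87671167e-01, -3.15147686e+01,
       -6.05967594e-02,  3.74291022e-02,  1.02413590e-04]), 'position': array([0.1434909 , 0.6078479 , 0.21842496]), 'ee_rot': array([-3.63345659e-01, -3.12045824e+00,  2.18961103e-03]), 'force': array([ 0.62452769,  1.09958595, -0.4995025 ]), 'ft_torque': array([-0.06952046,  0.00563215,  0.00185183]), 'gripper_force': 0.0, 'width': 1.004870553022685}
```

View pics/scene0.png

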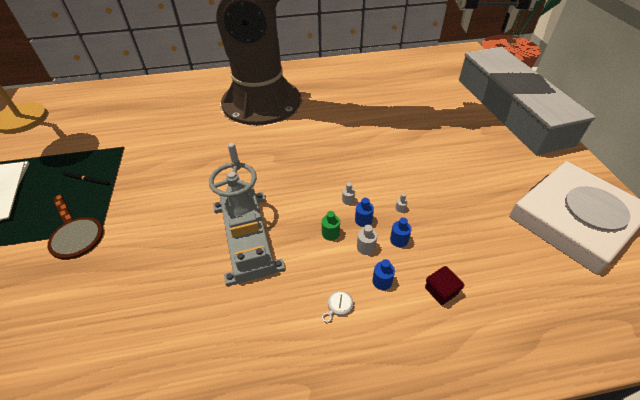

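View pics/top0.png

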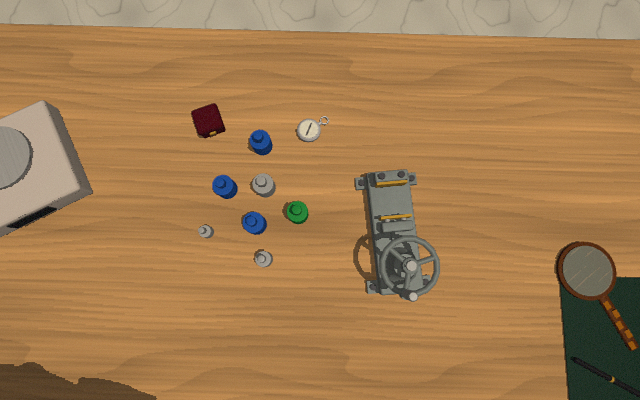

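```bash
cat > m.py <<'E'
from h import *
d=dict(np.load('pics/top0.npz'));s=dict(np.load('pics/scene0.npz'))
for n,D in(('top',d),('scene',s)):
    P=cloud(D);hsv=cv2.cvtColor(D['pixels'],cv2.COLOR_RGB2HSV)
    print(n)
    # brass (only near vise)
    box=np.zeros(P.shape[:2],bool)
    if n=='top': box[165:225,365:420]=1
    else: box[215:265,225:270]=1
    H,S=hsv[...,0],hsv[...,1]
    m=box&(P[...,2]>.045)&(H>12)&(H<30)&(S>110)
    k,l,st,c=cv2.connectedComponentsWithStats(m.astype(np.uint8))
    for i in range(1,k):
        if st[i,4]>8:
            q=P[l==i];print('brass',c[i],st[i,4],np.median(q,0).round(4),q.min(0).round(3),q.max(0).round(3))
    # grey low-sat tall objects
    m=(S<70)&(P[...,2]>.02)&(P[...,2]<.3)&(D['z_map']>0)
    k,l,st,c=cv2.connectedComponentsWithStats(m.astype(np.uint8))
    for i in range(1,k):
        if 30<st[i,4]<8000:
            q=P[l==i];t=q[q[:,2]>q[:,2].max()-.008];print('grey',c[i].round(),st[i,4],'top',t.mean(0).round(4),q[:,2].max().round(4),len(t))
    for (u,v) in ([(411,265),(413,297),(263,182),(396,182),(396,217)] if n=='top' else [(233,176),(233,149),(368,229)]):
        print((u,v),P[v-1:v+2,u-1:u+2].reshape(-1,3).round(3).tolist()[::4])
a=d['pixels'][130:310,185:445,::-1];cv2.imwrite('pics/c1.png',cv2.resize(a,None,fx=3,fy=3,interpolation=cv2.INTER_CUBIC))
E
python3 m.py
```

```text
top
brass [390.6        182.83448276] 145 [ 0.6072 -0.0588  0.0623] [ 0.458 -0.087  0.045] [0.612 0.07  0.756]
brass [395.18584071 216.3539823 ] 113 [ 0.5454 -0.0661  0.0627] [ 0.458 -0.095  0.046] [0.55  0.07  0.756]
grey [ 35. 165.] 7832 top [0.6392 0.6405 0.061 ] 0.0651 1481
grey [397. 239.] 5590 top [ 0.4149 -0.0694  0.1686] 0.1715 93
grey [263. 184.] 376 top [0.603  0.1787 0.0678] 0.0715 74
grey [204. 231.] 126 top [0.5125 0.2852 0.0485] 0.0512 33
grey [263. 259.] 207 top [0.4641 0.1725 0.0555] 0.0576 50
(411, 265) [[0.461, -0.077, 0.128], [0.459, -0.078, 0.128], [0.458, -0.079, 0.129]]
(413, 297) [[0.415, -0.069, 0.17], [0.413, -0.07, 0.17], [0.412, -0.072, 0.172]]
(263, 182) [[0.602, 0.176, 0.068], [0.6, 0.174, 0.068], [0.599, 0.172, 0.065]]
(396, 182) [[0.609, -0.066, 0.065], [0.609, -0.069, 0.061], [0.607, -0.07, 0.061]]
(396, 217) [[0.546, -0.066, 0.062], [0.544, -0.068, 0.063], [0.544, -0.073, 0.046]]
scene
brass [244.03791469 227.56872038] 211 [ 0.5479 -0.0667  0.0561] [ 0.534 -0.094  0.045] [ 0.553 -0.039  0.065]
brass [248.74603175 249.44444444] 63 [ 0.6085 -0.0585  0.0
[... 190 characters left out ...]
6 top [0.1618 0.5376 0.297 ] 0.2993 19
grey [245.  25.] 995 top [ 0.0708 -0.0104  0.296 ] 0.3 109
grey [526.  98.] 7012 top [0.2285 0.7394 0.0973] 0.1012 3793
grey [242. 220.] 3671 top [ 0.418  -0.0692  0.167 ] 0.1701 34
grey [582. 213.] 7899 top [0.6401 0.6682 0.0605] 0.0639 2033
grey [348. 191.] 139 top [0.4668 0.173  0.0538] 0.0569 24
grey [402. 200.] 90 top [0.5153 0.2857 0.0463] 0.0486 23
grey [367. 238.] 364 top [0.6063 0.1786 0.066 ] 0.0687 61
(233, 176) [[0.464, -0.076, 0.128], [0.468, -0.074, 0.129], [0.466, -0.072, 0.124]]
(233, 149) [[0.423, -0.068, 0.165], [0.42, -0.067, 0.16], [0.421, -0.065, 0.158]]
(368, 229) [[0.605, 0.177, 0.067], [0.609, 0.178, 0.068], [0.611, 0.18, 0.068]]
```

View pics/c1.png

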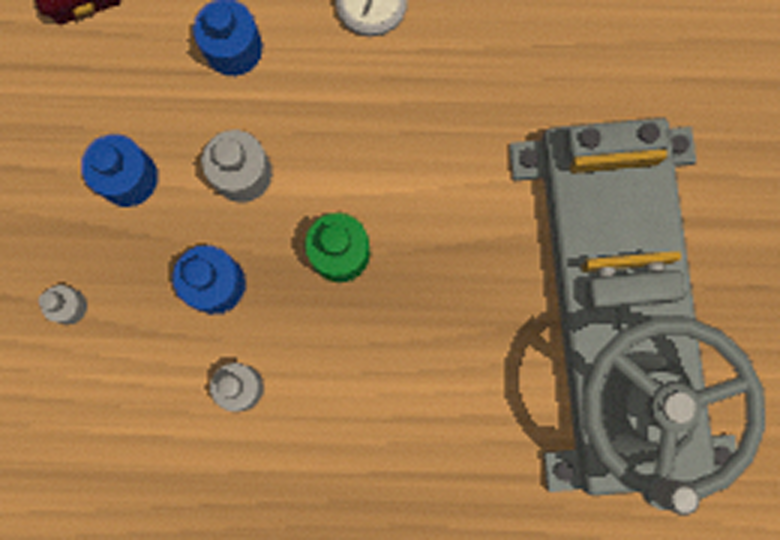

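```bash
cat > m2.py <<'E'
from h import *
th=0.12;ex=np.array([-np.cos(th),-np.sin(th)]);ey=np.array([np.sin(th),-np.cos(th)]);hub=np.array([.462,-.0757])
for n,B in(('top0',[(390,183),(395,216)]),('scene0',[(248,249),(244,227)])):
    D=dict(np.load(f'pics/{n}.npz'));P=cloud(D);hsv=cv2.cvtColor(D['pixels'],cv2.COLOR_RGB2HSV);H,S=hsv[...,0],hsv[...,1]
    for u,v in B:
        b=np.zeros(H.shape,bool);b[v-14:v+14,u-28:u+28]=1
        m=b&(H>12)&(H<30)&(S>110)&(D['z_map']>0)&(P[...,2]>.036)&(P[...,2]<.075)
        q=P[m];l=(q[:,:2]-hub)@ex+.065;w=(q[:,:2]-hub)@ey
        print(n,(u,v),len(q),'locx pct',np.percentile(l,[2,25,50,75,98]).round(4),'y',np.percentile(w,[2,98]).round(4),'z',np.percentile(q[:,2],[2,50,98]).round(4))
        # slope
        c=q[:,:2]-np.median(q[:,:2],0);
        e=np.linalg.svd(c-c.mean(0))[2][0];print('  dir',np.arctan(e[0]/e[1]).round(3))
    # vise bed edges: points with z .028-.042 near
    q=P[(abs(P[...,2]-.035)<.004)&(S<70)];l=(q[:,:2]-hub)@ex+.065;w=(q[:,:2]-hub)@ey
    k=(l<-.03)&(l>-.08)&(abs(w)<.07);print('bed y',np.percentile(w[k],[1,50,99]).round(4),k.sum(),np.polyfit(l[k],w[k],1).round(3), 'l all',np.percentile(l[abs(w)<.03],[1,99]).round(3))
    # handle & hub tops
    for z0,c0 in((.128,(.462,-.076)),(.170,(.415,-.069))):
        k=(abs(P[...,2]-z0)<.006)&(np.hypot(P[...,0]-c0[0],P[...,1]-c0[1])<.016);print('post',z0,k.sum(),P[k].mean(0).round(4))
    k=(np.hypot(P[...,0]-.604,P[...,1]-.1785)<.03)&(P[...,2]>.06);print('knob',P[k].mean(0).round(4),P[k].min(0).round(4),P[k].max(0).round(4))
o=arm.observe();print(cv2.Rodrigues(o['ee_rot'])[0].round(3))
E
python3 m2.py
```

```text
top0 (390, 183) 165 locx pct [-0.085  -0.0823 -0.08   -0.0796 -0.0792] y [-0.026   0.0285] z [0.0389 0.0614 0.0656]
  dir -0.106
top0 (395, 216) 116 locx pct [-0.0215 -0.0201 -0.0186 -0.0169 -0.0165] y [-0.0261  0.029 ] z [0.044  0.0625 0.0655]
  dir -0.117
bed y [-0.0374  0.0007  0.0399] 1086 [0.003 0.001] l all [-0.094  0.115]
post 0.128 167 [ 0.4588 -0.077   0.1259]
post 0.17 96 [ 0.4147 -0.0694  0.1685]
knob [0.6029 0.1785 0.0675] [0.595  0.1703 0.0601] [0.6117 0.1867 0.0715]
scene0 (248, 249) 77 locx pct [-0.086  -0.0833 -0.082  -0.0802 -0.0217] y [-0.0252  0.0278] z [0.0368 0.0616 0.0639]
  dir 0.965
scene0 (244, 227) 278 locx pct [-0.0238 -0.0225 -0.0219 -0.021  -0.0109] y [-0.0256  0.0275] z [0.037  0.0533 0.0632]
  dir -0.115
bed y [-0.0375  0.0011  0.0397] 488 [0.042 0.003] l all [-0.112  0.098]
post 0.128 56 [ 0.4624 -0.0765  0.1263]
post 0.17 34 [ 0.4176 -0.0689  0.1673]
knob [0.6064 0.1788 0.0659] [0.5971 0.171  0.0604] [0.6146 0.1878 0.0687]
[[-0.973  0.23  -0.   ]
 [ 0.23   0.973 -0.001]
 [-0.    -0.001 -1.   ]]
```

arm_command(targets=[[[0,0,0,0,0,-0.176],[0,0,0,0,0,-0.176],[-0.025,-0.03,0,0,0,0],[-0.025,-0.03,0,0,0,0],[-0.025,-0.03,0,0,0,0],[-0.025,-0.03,0,0,0,0],[-0.025,-0.03,0,0,0,0],[-0.025,-0.03,0,0,0,0],[-0.025,-0.03,0,0,0,0],[-0.025,-0.03,0,0,0,0]]], jaw=0.04, newtons=15)

```text
clock: 1.35
position: [0.3716, 0.3928, 0.2189]
ee_rot: [0.189, -3.136, 0.001]
force: [0.4, 0.3, 0.1]
width: 0.433
gripper_force: 0.0
```

arm_command(targets=[[[-0.025,-0.03,0,0,0,0],[-0.025,-0.03,0,0,0,0],[-0.025,-0.03,0,0,0,0],[-0.025,-0.03,0,0,0,0],[-0.025,-0.03,0,0,0,0],[-0.025,-0.03,0,0,0,0],[-0.025,-0.03,0,0,0,0],[-0.025,-0.03,0,0,0,0],[0,0,0,0,0,0],[0,0,0,0,0,0]]])

```text
clock: 2.6
position: [0.5976, 0.1801, 0.2186]
ee_rot: [0.189, -3.135, -0.0]
force: [0.5, 0.0, 0.0]
width: 0.43
gripper_force: 0.0
```

```bash
cat >> h.py <<'E'
def go(x,y,z,a=0.12):
    o=arm.observe();M=cv2.Rodrigues(o['ee_rot'])[0];p=o['position']
    print('t',o['clock'].__round__(2),'p',p.round(4),'w',round(o['width'],3),'grip',round(o['gripper_force'],1),'F',o['force'].round(1))
    print('shift',(M.T@(np.array([x,y,z])-p)).round(4),'tilt',M[2].round(4),'yawerr',round(np.arctan2(-M[1,0],-M[0,0])-a,4),'q',o['joints'].round(2))
E
python3 -c "
from h import *
go(.604,.1786,.066)"
```

```text
t 2.6 p [0.5976 0.1801 0.2186] w 0.43 grip 0.0 F [0.5 0.  0. ]
shift [-0.0063 -0.0023  0.1526] tilt [ 1.2e-03  3.0e-04 -1.0e+00] yawerr 0.0002 q [-0.48  0.43  0.16  1.58 -0.07  1.13  1.38]
```

arm_command(targets=[[[-0.006,-0.002,0.03,0,0,0],[0,0,0.03,0,0,0],[0,0,0.03,0,0,0],[0,0,0.03,0,0,0],[0,0,0.02,0,0,0],[0,0,0.011,0,0,0],[0,0,0,0,0,0]]])

```text
clock: 3.48
position: [0.6037, 0.1791, 0.0678]
ee_rot: [0.19, -3.135, -0.0]
force: [0.1, -0.1, -0.4]
width: 0.44
gripper_force: 0.0
```

arm_command(targets=[[[0,0,0,0,0,0],[0,0,0,0,0,0],[0,0,0,0,0,0],[0,0,0,0,0,0]]], jaw=0.0, newtons=25)

```text
clock: 3.98
position: [0.6046, 0.1784, 0.0684]
ee_rot: [-0.188, 3.136, 0.0]
force: [-0.3, 0.4, 0.3]
width: 0.055
gripper_force: 0.0
```

arm_command(targets=[[[0,0,-0.01,0,0,0],[0,0,-0.02,0,0,0],[0,0,0,0,0,0]]])

```text
clock: 4.35
position: [0.6058, 0.1788, 0.1001]
ee_rot: [-0.188, 3.133, 0.002]
force: [0.1, 0.2, 0.1]
width: 0.006
gripper_force: 0.0
```

```bash
python3 -c "
from h import *
go(.576,-.063,.16)
d=snap('scene','s1');a=d['pixels'][140:300,280:480,::-1];cv2.imwrite('pics/c2.png',cv2.resize(a,None,fx=3,fy=3))"
```

```text
t 4.35 p [0.6058 0.1788 0.1001] w 0.006 grip 0.0 F [0.1 0.2 0.1]
shift [ 0.0583 -0.2365 -0.0603] tilt [-3.4e-03  9.0e-04 -1.0e+00] yawerr 0.0 q [-0.46  0.56  0.14  1.7  -0.09  0.89  1.4 ]
```

View pics/c2.png

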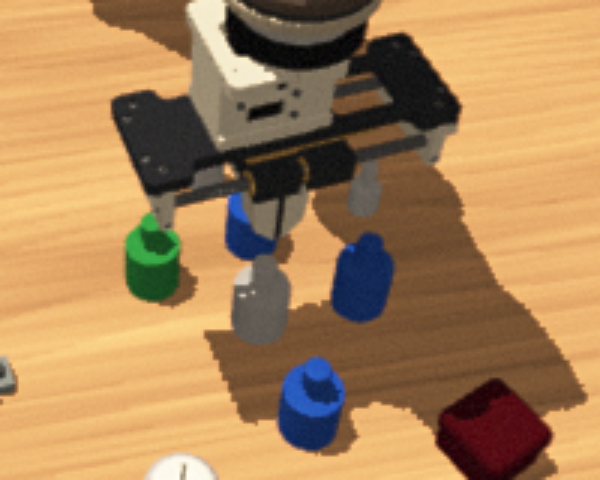

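```bash
python3 - <<'E'
from h import *
for n,c in(('s1','scene'),('scene0','scene')):
    D=dict(np.load(f'pics/{n}.npz'));P=cloud(D);S=cv2.cvtColor(D['pixels'],cv2.COLOR_RGB2HSV)[...,1]
    k=(np.hypot(P[...,0]-.61,P[...,1]-.1785)<.045)&(S<70)&(P[...,2]<.075)&(P[...,2]>.01)
    q=P[k];
    for a,b in((.052,.06),(.06,.066),(.066,.075),(.015,.042)):
        t=q[(q[:,2]>a)&(q[:,2]<b)];print(n,a,len(t),np.median(t,0).round(4),t.min(0).round(4),t.max(0).round(4))
    # fingertips: lowest points in column near TCP above .07
    k=(np.hypot(P[...,0]-.606,P[...,1]-.1788)<.04)&(P[...,2]>.073)&(P[...,2]<.13);t=P[k]
    if len(t): print('finger',len(t),t.min(0).round(4),t.max(0).round(4),np.median(t,0).round(4))
E
```

```text
s1 0.052 21 [0.6114 0.1763 0.056 ] [0.6052 0.1714 0.0524] [0.6133 0.1875 0.0599]
s1 0.06 25 [0.6094 0.1777 0.0646] [0.5976 0.1712 0.0603] [0.6137 0.1869 0.066 ]
s1 0.066 34 [0.6048 0.1792 0.0673] [0.5983 0.171  0.066 ] [0.613  0.1858 0.0693]
s1 0.015 152 [0.6212 0.1737 0.0294] [0.5855 0.16   0.0152] [0.6251 0.1956 0.042 ]
finger 116 [0.5998 0.1617 0.105 ] [0.6183 0.1976 0.1297] [0.6149 0.1798 0.1221]
scene0 0.052 19 [0.6118 0.1765 0.0564] [0.6068 0.1712 0.0524] [0.6141 0.1872 0.0598]
scene0 0.06 23 [0.6095 0.1756 0.0632] [0.5973 0.171  0.0604] [0.6146 0.1868 0.0659]
scene0 0.066 39 [0.6052 0.1797 0.0672] [0.5971 0.1712 0.0662] [0.6126 0.1865 0.0687]
scene0 0.015 161 [0.6204 0.1739 0.0305] [0.5899 0.1599 0.0154] [0.6247 0.1954 0.042 ]
```

```bash
python3 - <<'E'
from h import *
print(arm.tip_reach,[a for a in dir(arm) if a[0]!='_'])
D=dict(np.load('pics/s1.npz'));P=cloud(D)
# column of pixels through fingers: crop(280,230)->px (373,217)
for v in range(196,226,2): print(v,[P[v,u].round(3).tolist() for u in (366,370,374)])
E
```

```text
0.019 ['PlanningError', 'get_image', 'observe', 'sign_off', 'tip_reach']
196 [[0.635, 0.157, 0.197], [0.635, 0.164, 0.196], [0.637, 0.171, 0.196]]
198 [[0.641, 0.156, 0.198], [0.639, 0.163, 0.195], [0.642, 0.169, 0.197]]
200 [[0.643, 0.155, 0.196], [0.642, 0.162, 0.194], [0.643, 0.169, 0.193]]
202 [[0.644, 0.155, 0.192], [0.644, 0.162, 0.19], [0.642, 0.17, 0.186]]
204 [[0.644, 0.156, 0.187], [0.643, 0.163, 0.184], [0.643, 0.17, 0.182]]
206 [[0.643, 0.157, 0.18], [0.643, 0.164, 0.179], [0.614, 0.182, 0.143]]
208 [[0.617, 0.166, 0.144], [0.616, 0.174, 0.141], [0.614, 0.183, 0.137]]
210 [[0.617, 0.167, 0.138], [0.617, 0.174, 0.136], [0.614, 0.183, 0.13]]
212 [[0.617, 0.167, 0.132], [0.615, 0.176, 0.128], [0.614, 0.184, 0.125]]
214 [[0.617, 0.167, 0.126], [0.617, 0.175, 0.125], [0.615, 0.184, 0.12]]
216 [[0.617, 0.168, 0.12], [0.616, 0.176, 0.117], [0.615, 0.184, 0.115]]
218 [[0.549, 0.193, 0.029], [0.615, 0.177, 0.111], [0.616, 0.185, 0.109]]
220 [[0.552, 0.193, 0.025], [0.547, 0.204, 0.016], [0.535, 0.218, -0.001]]
222 [[0.55, 0.194, 0.015], [0.549, 0.204, 0.012], [0.541, 0.216, -0.001]]
224 [[0.549, 0.195, 0.007], [0.546, 0.205, 0.0], [0.546, 0.215, -0.001]]
```

The fingers closed above the knob: the picture shows the tips near z = 0.106 with the TCP reported at 0.100, about 25 mm higher than the documented 19 mm reach implies. I'll go lower, checking the force.

arm_command(targets=[[[0,0,0,0,0,0],[0,0,0,0,0,0],[0,0,0,0,0,0],[0,0,0.02,0,0,0],[0,0,0.01,0,0,0],[0,0,0,0,0,0]]], jaw=0.04)

```text
clock: 5.15
position: [0.6038, 0.1782, 0.0673]
ee_rot: [0.188, -3.134, 0.001]
force: [-0.5, 0.0, 0.3]
width: 0.434
gripper_force: 0.0
```

arm_command(targets=[[[0,0,0.006,0,0,0],[0,0,0.006,0,0,0],[0,0,0,0,0,0]]])

```text
clock: 5.52
position: [0.6041, 0.1783, 0.0557]
ee_rot: [0.189, -3.135, 0.0]
force: [0.5, -0.7, 0.7]
width: 0.436
gripper_force: 0.0
```

```bash
python3 - <<'E'
from h import *
go(.605,.1786,.046)
d=snap('scene','s2');a=d['pixels'][170:270,300:440,::-1];cv2.imwrite('pics/c3.png',cv2.resize(a,None,fx=5,fy=5,interpolation=cv2.INTER_CUBIC))
P=cloud(d)
for u in range(344,396,4):
    c=P[200:240,u];i=np.where((abs(c[:,0]-.615)<.012)&(c[:,2]>.04))[0]
    if len(i): print(u,200+i.max(),c[i.max()].round(3))
E
```

```text
t 5.53 p [0.6041 0.1783 0.0557] w 0.436 grip 0.0 F [ 0.5 -0.7  0.7]
shift [-0.0009  0.0002  0.0097] tilt [ 7.e-04 -1.e-04 -1.e+00] yawerr 0.0001 q [-0.46  0.61  0.13  1.73 -0.1   0.81  1.41]
344 205 [0.626 0.122 0.172]
348 217 [0.623 0.131 0.133]
352 231 [0.613 0.144 0.075]
356 234 [0.617 0.152 0.069]
360 239 [0.613 0.162 0.044]
364 239 [0.614 0.171 0.043]
368 239 [0.614 0.179 0.042]
372 239 [0.617 0.186 0.044]
376 239 [0.617 0.195 0.041]
380 229 [0.61  0.203 0.063]
384 227 [0.61  0.211 0.068]
388 221 [0.611 0.217 0.086]
392 205 [0.626 0.211 0.153]
```

View pics/c3.png

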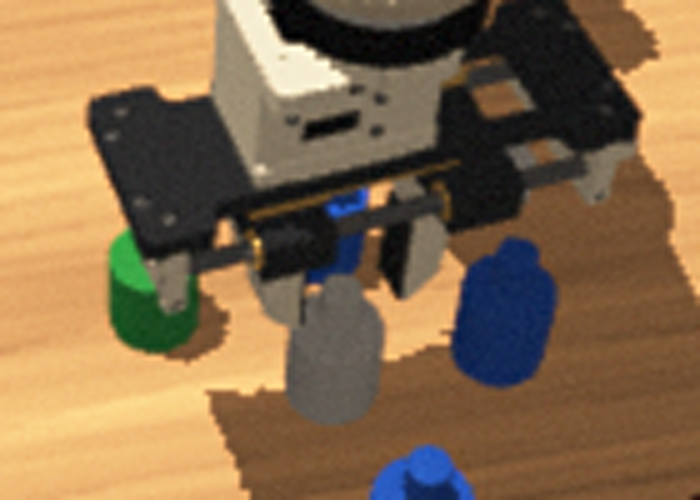

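arm_command(targets=[[[0,0,0.006,0,0,0],[0,0,0.006,0,0,0],[0,0,0,0,0,0]]])

```text
clock: 5.95
position: [0.6039, 0.1783, 0.0434]
ee_rot: [0.189, -3.135, 0.0]
force: [-0.3, 0.4, 0.1]
width: 0.432
gripper_force: 0.0
```

arm_command(targets=[[[0,0,0,0,0,0],[0,0,0,0,0,0],[0,0,0,0,0,0],[0,0,0,0,0,0]]], jaw=0.0, newtons=25)

```text
clock: 6.45
position: [0.6046, 0.1784, 0.0443]
ee_rot: [-0.189, 3.136, 0.0]
force: [0.6, -0.8, 0.3]
width: 0.19
gripper_force: 25.0
```

arm_command(targets=[[[0,0,-0.01,0,0,0],[0,0,-0.02,0,0,0],[0,0,-0.02,0,0,0],[0,0,-0.02,0,0,0],[0,0,-0.02,0,0,0],[0,0,0,0,0,0]]])

```text
clock: 7.2
position: [0.6053, 0.1786, 0.1357]
ee_rot: [-0.188, 3.133, 0.001]
force: [-0.2, 0.8, -5.2]
width: 0.183
gripper_force: 25.0
```

```bash
python3 -c "
from h import *
go(.576,-.063,.134)"
```

```text
t 7.2 p [0.6053 0.1786 0.1357] w 0.183 grip 25.0 F [-0.2  0.8 -5.2]
shift [ 0.058  -0.2364  0.0014] tilt [-2.6e-03  7.0e-04 -1.0e+00] yawerr 0.0 q [-0.47  0.52  0.14  1.67 -0.09  0.96  1.4 ]
```

arm_command(targets=[[[0.003,-0.0115,0,0,0,0],[0.007,-0.0275,0,0,0,0],[0.008,-0.033,0,0,0,0],[0.008,-0.033,0,0,0,0],[0.008,-0.033,0,0,0,0],[0.008,-0.033,0,0,0,0],[0.008,-0.033,0,0,0,0],[0.005,-0.0215,0,0,0,0],[0.003,-0.011,0,0,0,0],[0,0,0,0,0,0]]])

```text
clock: 8.45
position: [0.5745, -0.0642, 0.1336]
ee_rot: [0.186, -3.135, 0.0]
force: [0.8, 0.1, -4.0]
width: 0.188
gripper_force: 25.0
```

```bash
python3 - <<'E'
from h import *
go(.576,-.063,.0795)
d=snap('scene','s3');a=d['pixels'][130:290,180:340,::-1];cv2.imwrite('pics/c4.png',cv2.resize(a,None,fx=3.7,fy=3.7,interpolation=cv2.INTER_CUBIC))
E
```

```text
t 8.45 p [ 0.5745 -0.0642  0.1336] w 0.188 grip 25.0 F [ 0.8  0.1 -4. ]
shift [-0.0017  0.001   0.0541] tilt [ 0.0011 -0.     -1.    ] yawerr -0.0015 q [-0.11  0.44  0.17  1.8  -0.09  0.9   1.8 ]
```

View pics/c4.png

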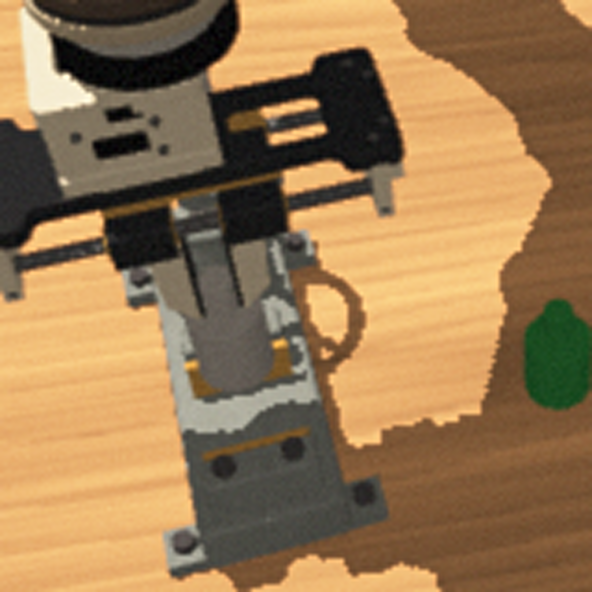

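Weight hangs upright (crop (235,340)), between the brass faces at (270,350) and (255,445). Lowering.

arm_command(targets=[[[-0.0017,0.001,0.015,0,0,0],[0,0,0.015,0,0,0],[0,0,0.012,0,0,0],[0,0,0.006,0,0,0],[0,0,0.003,0,0,0],[0,0,0,0,0,0],[0,0,0,0,0,0]]])

```text
clock: 9.38
position: [0.5771, -0.0622, 0.0835]
ee_rot: [-0.188, 3.135, 0.0]
force: [0.6, 0.2, -5.5]
width: 0.186
gripper_force: 25.0
```

arm_command(targets=[[[0,0,0.001,0,0,0],[0,0,0.001,0,0,0],[0,0,0,0,0,0]]])

```text
clock: 9.75
position: [0.5767, -0.0621, 0.0811]
ee_rot: [0.189, -3.136, -0.0]
force: [-0.1, -0.2, -6.0]
width: 0.184
gripper_force: 25.0
```

arm_command(targets=[[[0,0,0.001,0,0,0],[0,0,0,0,0,0]]])

```text
clock: 10.0
position: [0.5767, -0.0621, 0.08]
ee_rot: [0.188, -3.136, -0.0]
force: [-1.4, 0.1, -4.9]
width: 0.184
gripper_force: 25.0
```

arm_command(targets=[[[0,0,0.001,0,0,0],[0,0,0,0,0,0]]])

```text
clock: 10.25
position: [0.5769, -0.0621, 0.0793]
ee_rot: [-0.189, 3.136, 0.0]
force: [-0.8, 1.0, -2.5]
width: 0.185
gripper_force: 25.0
```

arm_command(targets=[[[0,0,0.001,0,0,0],[0,0,0,0,0,0]]])

```text
clock: 10.5
position: [0.5773, -0.0622, 0.0793]
ee_rot: [-0.188, 3.135, 0.0]
force: [-2.9, 0.3, 8.0]
width: 0.184
gripper_force: 25.0
```

arm_command(targets=[[[0,0,-0.0008,0,0,0],[0,0,0,0,0,0]]])

```text
clock: 10.75
position: [0.577, -0.0621, 0.0793]
ee_rot: [-0.189, 3.135, 0.0]
force: [-2.8, -0.1, 4.1]
width: 0.184
gripper_force: 25.0
```

arm_command(targets=[[[0,0,0,0,0,0],[0,0,0,0,0,0],[0,0,0,0,0,0],[0,0,-0.01,0,0,0],[0,0,-0.02,0,0,0],[0,0,-0.03,0,0,0],[0,0,-0.04,0,0,0],[0,0,-0.04,0,0,0],[0,0,-0.02,0,0,0],[0,0,0,0,0,0]]], jaw=0.045)

```text
clock: 12.0
position: [0.5778, -0.0623, 0.2411]
ee_rot: [-0.188, 3.132, -0.0]
force: [0.0, -0.2, 0.1]
width: 0.491
gripper_force: 0.0
```

```bash
cat > m3.py <<'E'
from h import *
import sys
th=0.12;ex=np.array([-np.cos(th),-np.sin(th)]);ey=np.array([np.sin(th),-np.cos(th)]);hub=np.array([.462,-.0757])
tag=sys.argv[1]
for n in('top','scene'):
    D=snap(n,n+tag);P=cloud(D);hsv=cv2.cvtColor(D['pixels'],cv2.COLOR_RGB2HSV);H,S=hsv[...,0],hsv[...,1]
    L=(P[...,:2]-hub)@ex+.065;W=(P[...,:2]-hub)@ey;Z=P[...,2]
    m=(H>12)&(H<30)&(S>110)&(Z>.05)&(Z<.068)&(abs(W)<.035)&(L<-.005)&(L>-.1)
    a=L[m];print(n,'set',np.percentile(a[a<-.065],[2,50,98]).round(4) if (a<-.065).any() else '','mov',np.percentile(a[a>-.065],[2,50,98]).round(4) if (a>-.065).any() else '')
    k=(Z>.090)&(Z<.115)&(abs(W)<.03)&(L<-.03)&(L>-.08);print(' knob',k.sum(),'L',L[k].mean().round(4),'W',W[k].mean().round(4),'zmax',np.percentile(Z[k],95).round(4) if k.any() else 0)
    k=(Z>.158)&(Z<.20)&(np.hypot(P[...,0]-.46,P[...,1]+.076)<.07);print(' handle',k.sum(),P[k].mean(0).round(4))
E
python3 m3.py 1; python3 -c "
from h import *
go(.417,-.0695,.24)"
```

```text
top set  mov [-0.0216 -0.0187 -0.0166]
 knob 48 L -0.046 W -0.0037 zmax 0.1045
 handle 105 [ 0.4148 -0.069   0.1679]
scene set [-0.0859 -0.0823 -0.0793] mov [-0.0233 -0.0209 -0.0109]
 knob 85 L -0.0534 W -0.0012 zmax 0.1031
 handle 54 [ 0.4188 -0.0689  0.1651]
t 12.1 p [ 0.5764 -0.0621  0.2386] w 0.49 grip 0.0 F [0.2 0.1 0.1]
shift [ 0.1592  0.0117 -0.0014] tilt [ 3.e-04  2.e-04 -1.e+00] yawerr 0.0002 q [-0.13  0.34  0.19  1.67 -0.07  1.13  1.78]
```

arm_command(targets=[[[0.02,0.0017,0,0,0,0],[0.035,0.0025,0,0,0,0],[0.035,0.0025,0,0,0,0],[0.035,0.0025,0,0,0,0],[0.025,0.0017,0,0,0,0],[0.01,0.0008,0,0,0,0],[0,0,0,0,0,0],[0,0,0,0,0,0]]], jaw=0.045)

```text
clock: 13.1
position: [0.4174, -0.0696, 0.2388]
ee_rot: [-0.189, 3.136, -0.0]
force: [-0.1, 0.4, 0.7]
width: 0.485
gripper_force: 0.0
```

```bash
python3 -c "
from h import *
go(.4165,-.069,.128)"
```

```text
t 13.1 p [ 0.4174 -0.0696  0.2388] w 0.485 grip 0.0 F [-0.1  0.4  0.7]
shift [0.0008 0.0007 0.1108] tilt [-1.e-04 -1.e-04 -1.e+00] yawerr 0.0004 q [-0.13  0.08  0.19  2.01 -0.02  1.05  1.75]
```

arm_command(targets=[[[0,0,0.02,0,0,0],[0,0,0.025,0,0,0],[0,0,0.02,0,0,0],[0,0,0.015,0,0,0],[0,0,0.015,0,0,0],[0,0,0.01,0,0,0],[0,0,0.005,0,0,0],[0,0,0,0,0,0]]])

```text
clock: 14.1
position: [0.4167, -0.0697, 0.1288]
ee_rot: [0.189, -3.136, 0.0]
force: [0.3, 0.8, 0.4]
width: 0.491
gripper_force: 0.0
```

arm_command(targets=[[[0,0,0,0,0,0],[0,0,0,0,0,0],[0,0,0,0,0,0],[0,0,0,0,0,0]]], jaw=0.0, newtons=35)

```text
clock: 14.6
position: [0.4167, -0.07, 0.1291]
ee_rot: [-0.188, 3.135, -0.001]
force: [0.7, -1.4, 1.2]
width: 0.163
gripper_force: 35.0
```

```bash
cat > w.py <<'E'
from h import *
import sys
# wheel state from TCP; rows to advance by da rad in n rows
o=arm.observe();M=cv2.Rodrigues(o['ee_rot'])[0];p=o['position'];F=o['force']
hub=np.array([.461,-.0767]);r=p[:2]-hub;a=np.arctan2(r[1],r[0])%(2*np.pi)
t=np.array([-np.sin(a),np.cos(a)]);e=np.array([np.cos(a),np.sin(a)])
print('t',round(o['clock'],2),'p',p.round(4),'w',round(o['width'],3),'ang',round(a,3),'R',np.hypot(*r).round(4),'Ft',(F[:2]@t).round(2),'Fr',(F[:2]@e).round(2),'Fz',F[2].round(2),'q',o['joints'].round(2))
if len(sys.argv)>3:
    a0,da,n=map(float,sys.argv[1:4]);  # commanded start angle
    for i in range(int(n)):
        A=a0+da*i;d=.045*np.array([np.cos(A+da)-np.cos(A),np.sin(A+da)-np.sin(A)])
        s=M.T@np.array([d[0],d[1],.005*da]);print('[%.4f, %.4f, %.4f, 0, 0, 0],'%tuple(s),end=' ')
    print()
E
python3 w.py 2.97 0.12 10
```

```text
t 14.6 p [ 0.4167 -0.07    0.1291] w 0.163 ang 2.991 R 0.0448 Ft 1.3 Fr -0.87 Fz 1.21 q [-0.11  0.22  0.18  2.17 -0.06  0.76  1.79]
[0.0012, -0.0053, -0.0006, 0, 0, 0], [0.0006, -0.0054, -0.0006, 0, 0, 0], [-0.0000, -0.0054, -0.0006, 0, 0, 0], [-0.0007, -0.0054, -0.0006, 0, 0, 0], [-0.0013, -0.0052, -0.0006, 0, 0, 0], [-0.0019, -0.0050, -0.0006, 0, 0, 0], [-0.0025, -0.0048, -0.0006, 0, 0, 0], [-0.0031, -0.0044, -0.0006, 0, 0, 0], [-0.0036, -0.0040, -0.0006, 0, 0, 0], [-0.0040, -0.0036, -0.0006, 0, 0, 0],
```

arm_command(targets=[[[0.0012,-0.0053,-0.0006,0,0,0],[0.0006,-0.0054,-0.0006,0,0,0],[0,-0.0054,-0.0006,0,0,0],[-0.0007,-0.0054,-0.0006,0,0,0],[-0.0013,-0.0052,-0.0006,0,0,0],[-0.0019,-0.005,-0.0006,0,0,0],[-0.0025,-0.0048,-0.0006,0,0,0],[-0.0031,-0.0044,-0.0006,0,0,0],[-0.0036,-0.004,-0.0006,0,0,0],[-0.004,-0.0036,-0.0006,0,0,0]]])

```text
clock: 15.85
position: [0.4357, -0.1155, 0.1347]
ee_rot: [0.189, -3.132, -0.003]
force: [-4.9, 2.8, 5.6]
width: 0.167
gripper_force: 35.0
```

```bash
python3 w.py 4.17 0.1 10
```

```text
t 15.85 p [ 0.4357 -0.1155  0.1347] w 0.167 ang 4.135 R 0.0463 Ft -5.66 Fr 0.38 Fz 5.63 q [-0.03  0.26  0.2   2.1  -0.07  0.8   1.91]
[-0.0037, -0.0026, -0.0005, 0, 0, 0], [-0.0039, -0.0022, -0.0005, 0, 0, 0], [-0.0041, -0.0018, -0.0005, 0, 0, 0], [-0.0043, -0.0014, -0.0005, 0, 0, 0], [-0.0044, -0.0009, -0.0005, 0, 0, 0], [-0.0045, -0.0005, -0.0005, 0, 0, 0], [-0.0045, -0.0001, -0.0005, 0, 0, 0], [-0.0045, 0.0004, -0.0005, 0, 0, 0], [-0.0044, 0.0008, -0.0005, 0, 0, 0], [-0.0043, 0.0013, -0.0005, 0, 0, 0],
```

arm_command(targets=[[[-0.0037,-0.0026,-0.0008,0,0,0],[-0.0039,-0.0022,-0.0008,0,0,0],[-0.0041,-0.0018,-0.0006,0,0,0],[-0.0043,-0.0014,-0.0005,0,0,0],[-0.0044,-0.0009,-0.0005,0,0,0],[-0.0045,-0.0005,-0.0005,0,0,0],[-0.0045,-0.0001,-0.0005,0,0,0],[-0.0045,0.0004,-0.0005,0,0,0],[-0.0044,0.0008,-0.0005,0,0,0],[-0.0043,0.0013,-0.0005,0,0,0]]])

```text
clock: 17.1
position: [0.4786, -0.1195, 0.14]
ee_rot: [0.186, -3.132, 0.001]
force: [-4.8, -5.5, 0.4]
width: 0.166
gripper_force: 35.0
```

```bash
python3 w.py 5.17 0.07 6; python3 m3.py 2
```

```text
t 17.1 p [ 0.4786 -0.1195  0.14  ] w 0.166 ang 5.102 R 0.0462 Ft -6.51 Fr 3.24 Fz 0.36 q [-0.03  0.31  0.21  2.   -0.08  0.84  1.91]
[-0.0029, 0.0012, -0.0004, 0, 0, 0], [-0.0028, 0.0014, -0.0004, 0, 0, 0], [-0.0027, 0.0015, -0.0004, 0, 0, 0], [-0.0026, 0.0017, -0.0004, 0, 0, 0], [-0.0025, 0.0019, -0.0004, 0, 0, 0], [-0.0024, 0.0021, -0.0004, 0, 0, 0], 
top set [-0.0844 -0.081  -0.0792] mov [-0.0344 -0.0313 -0.0292]
 knob 93 L -0.0532 W -0.0015 zmax 0.105
 handle 1 [ 0.4764 -0.0943  0.1627]
scene set [-0.0861 -0.0823 -0.0731] mov [-0.0364 -0.0342 -0.0244]
 knob 88 L -0.0578 W -0.0006 zmax 0.103
 handle 383 [ 0.4867 -0.1159  0.1769]
```

arm_command(targets=[[[-0.0029,0.0012,-0.0004,0,0,0],[-0.0028,0.0014,-0.0004,0,0,0],[-0.0027,0.0015,-0.0004,0,0,0],[-0.0026,0.0017,-0.0004,0,0,0],[0,0,0,0,0,0]]])

```text
clock: 17.82
position: [0.4897, -0.1126, 0.1416]
ee_rot: [0.186, -3.134, 0.002]
force: [-0.5, -6.3, -3.1]
width: 0.166
gripper_force: 35.0
```

```bash
python3 w.py 5.45 0.05 10; python3 m3.py 3
```

```text
t 17.82 p [ 0.4897 -0.1126  0.1416] w 0.166 ang 5.386 R 0.046 Ft -4.31 Fr 4.65 Fz -3.05 q [-0.04  0.32  0.2   1.98 -0.08  0.85  1.9 ]
[-0.0018, 0.0014, -0.0003, 0, 0, 0], [-0.0017, 0.0014, -0.0003, 0, 0, 0], [-0.0017, 0.0015, -0.0003, 0, 0, 0], [-0.0016, 0.0016, -0.0003, 0, 0, 0], [-0.0015, 0.0017, -0.0003, 0, 0, 0], [-0.0014, 0.0018, -0.0003, 0, 0, 0], [-0.0013, 0.0018, -0.0003, 0, 0, 0], [-0.0012, 0.0019, -0.0003, 0, 0, 0], [-0.0011, 0.0019, -0.0003, 0, 0, 0], [-0.0010, 0.0020, -0.0003, 0, 0, 0], 
top set [-0.0844 -0.0812 -0.0792] mov [-0.0358 -0.033  -0.0309]
 knob 95 L -0.0552 W -0.0011 zmax 0.105
 handle 0 [nan nan nan]
scene set [-0.0863 -0.0824 -0.0753] mov [-0.0381 -0.0362 -0.03  ]
 knob 84 L -0.0596 W -0.0006 zmax 0.1031
 handle 398 [ 0.4972 -0.1094  0.1774]m3.py:11: RuntimeWarning: Mean of empty slice.
  k=(Z>.158)&(Z<.20)&(np.hypot(P[...,0]-.46,P[...,1]+.076)<.07);print(' handle',k.sum(),P[k].mean(0).round(4))
  ret = um.true_divide(
```

arm_command(targets=[[[-0.0023,0.0005,-0.0002,0,0,0],[-0.0017,0.0014,-0.0002,0,0,0],[-0.0017,0.0015,-0.0002,0,0,0],[0,0,0,0,0,0]]])

```text
clock: 18.42
position: [0.4945, -0.1082, 0.1422]
ee_rot: [0.187, -3.133, 0.001]
force: [-3.0, -4.5, -2.0]
width: 0.164
gripper_force: 35.0
```

```bash
python3 w.py
```

```text
t 18.43 p [ 0.4945 -0.1082  0.1422] w 0.164 ang 5.529 R 0.046 Ft -5.37 Fr 0.93 Fz -2.01 q [-0.05  0.33  0.2   1.97 -0.08  0.86  1.89]
```

arm_command(targets=[[[-0.0016,0.0016,-0.0003,0,0,0],[-0.0015,0.0017,-0.0003,0,0,0],[0,0,0,0,0,0]]])

```text
clock: 18.8
position: [0.4973, -0.1047, 0.1427]
ee_rot: [0.186, -3.133, 0.002]
force: [-2.4, -5.0, -3.0]
width: 0.168
gripper_force: 35.0
```

```bash
python3 w.py; python3 m3.py 4 2>/dev/null | grep -v handle
```

```text
t 18.8 p [ 0.4973 -0.1047  0.1427] w 0.168 ang 5.627 R 0.0458 Ft -5.42 Fr 1.16 Fz -2.98 q [-0.06  0.33  0.2   1.96 -0.08  0.86  1.88]
top set [-0.0843 -0.0813 -0.0793] mov [-0.0373 -0.0344 -0.0325]
 knob 98 L -0.0565 W -0.0009 zmax 0.1048
scene set [-0.0858 -0.0822 -0.0766] mov [-0.0394 -0.0372 -0.0283]
 knob 85 L -0.061 W -0.0004 zmax 0.1031
```

arm_command(targets=[[[-0.0014,0.0018,-0.0002,0,0,0],[-0.0013,0.0018,-0.0002,0,0,0],[0,0,0,0,0,0]]])

```text
clock: 19.27
position: [0.4999, -0.1007, 0.1433]
ee_rot: [0.187, -3.134, 0.002]
force: [-1.8, -4.2, -1.8]
width: 0.163
gripper_force: 35.0
```

```bash
cat > f.py <<'E'
import subprocess,sys
from h import *
r=[]
for i in range(6):
    arm.get_image('top');o=arm.observe();p=o['position'][:2]-[.461,-.0767];a=np.arctan2(p[1],p[0])%(2*np.pi);F=o['force']
    r.append([a,-F[0]*np.sin(a)+F[1]*np.cos(a),F[0]*np.cos(a)+F[1]*np.sin(a),F[2]])
print('ang,Ft,Fr,Fz',np.mean(r,0).round(3),'t',o['clock'])
E
python3 f.py
```

```text
ang,Ft,Fr,Fz [ 5.73  -5.563  1.249 -2.802] t 19.575
```

arm_command(targets=[[[-0.0012,0.0019,-0.0002,0,0,0],[-0.0011,0.0019,-0.0002,0,0,0],[0,0,0,0,0,0]]])

```text
clock: 19.95
position: [0.502, -0.0967, 0.1438]
ee_rot: [0.187, -3.134, 0.002]
force: [-2.0, -4.5, -3.1]
width: 0.165
gripper_force: 35.0
```

```bash
python3 f.py;python3 m3.py 5 2>/dev/null | grep -v handle
```

```text
ang,Ft,Fr,Fz [ 5.831 -4.335  0.891 -2.886] t 20.25
top set [-0.0843 -0.0814 -0.0791] mov [-0.0388 -0.0353 -0.0336]
 knob 100 L -0.0579 W -0.0009 zmax 0.1047
scene set [-0.0862 -0.0824 -0.0738] mov [-0.0407 -0.0383 -0.0288]
 knob 87 L -0.0625 W -0.0003 zmax 0.1029
```

arm_command(targets=[[[-0.001,0.002,-0.0002,0,0,0],[-0.0009,0.002,-0.0002,0,0,0],[0,0,0,0,0,0]]])

```text
clock: 20.72
position: [0.5036, -0.0924, 0.1443]
ee_rot: [0.187, -3.135, 0.002]
force: [-1.0, -4.9, -2.8]
width: 0.167
gripper_force: 35.0
```

```bash
python3 f.py;python3 m3.py 6 2>/dev/null | grep -v handle; python3 w.py 5.98 0.05 10
```

```text
ang,Ft,Fr,Fz [ 5.93  -4.863  0.897 -2.534] t 21.025
top set [-0.0845 -0.0817 -0.0793] mov [-0.0394 -0.0366 -0.0343]
 knob 97 L -0.0583 W -0.0009 zmax 0.1046
scene set [-0.0862 -0.0822 -0.0724] mov [-0.0411 -0.0392 -0.031 ]
 knob 86 L -0.0629 W -0.0004 zmax 0.1032
t 21.12 p [ 0.5036 -0.0924  0.1443] w 0.165 ang 5.93 R 0.0455 Ft -4.8 Fr 0.66 Fz -3.25 q [-0.08  0.33  0.2   1.95 -0.08  0.87  1.85]
[-0.0009, 0.0021, -0.0003, 0, 0, 0], [-0.0008, 0.0021, -0.0003, 0, 0, 0], [-0.0007, 0.0022, -0.0003, 0, 0, 0], [-0.0005, 0.0022, -0.0003, 0, 0, 0], [-0.0004, 0.0022, -0.0003, 0, 0, 0], [-0.0003, 0.0022, -0.0003, 0, 0, 0], [-0.0002, 0.0022, -0.0003, 0, 0, 0], [-0.0001, 0.0022, -0.0003, 0, 0, 0], [0.0000, 0.0022, -0.0003, 0, 0, 0], [0.0001, 0.0022, -0.0003, 0, 0, 0],
```

arm_command(targets=[[[-0.0009,0.0021,-0.0003,0,0,0],[0,0,0,0,0,0]]])

```text
clock: 21.38
position: [0.5043, -0.0902, 0.1446]
ee_rot: [0.187, -3.135, 0.002]
force: [-0.6, -5.5, -3.1]
width: 0.163
gripper_force: 35.0
```

```bash
python3 f.py;python3 m3.py 7 2>/dev/null | grep -v handle
```

```text
ang,Ft,Fr,Fz [ 5.982 -4.884  0.876 -3.175] t 21.675
top set [-0.0846 -0.0818 -0.0791] mov [-0.0394 -0.0367 -0.0346]
 knob 94 L -0.0585 W -0.0008 zmax 0.1048
scene set [-0.0869 -0.0823 -0.0729] mov [-0.0411 -0.0393 -0.0294]
 knob 86 L -0.0632 W -0.0004 zmax 0.1035
```

arm_command(targets=[[[-0.0008,0.0021,-0.0003,0,0,0],[0,0,0,0,0,0]]])

```text
clock: 22.02
position: [0.5048, -0.0881, 0.1448]
ee_rot: [0.187, -3.135, 0.002]
force: [0.5, -4.7, -4.2]
width: 0.166
gripper_force: 35.0
```

```bash
python3 f.py;python3 m3.py 8 2>/dev/null | grep -v handle
```

```text
ang,Ft,Fr,Fz [ 6.029 -5.371  1.002 -3.895] t 22.325
top set [-0.0845 -0.0815 -0.0793] mov [-0.0396 -0.0368 -0.0347]
 knob 94 L -0.0588 W -0.0008 zmax 0.105
scene set [-0.0867 -0.0819 -0.0734] mov [-0.0417 -0.0396 -0.0283]
 knob 83 L -0.063 W -0.0004 zmax 0.1031
```

arm_command(targets=[[[-0.0007,0.0022,-0.0002,0,0,0],[0,0,0,0,0,0]]])

```text
clock: 22.68
position: [0.5053, -0.086, 0.145]
ee_rot: [0.187, -3.135, 0.002]
force: [-0.6, -6.3, -4.6]
width: 0.164
gripper_force: 35.0
```

```bash
python3 f.py;python3 m3.py 9 2>/dev/null | grep -v handle
```

```text
ang,Ft,Fr,Fz [ 6.077 -6.001  0.733 -3.693] t 22.975
top set [-0.0845 -0.0816 -0.0792] mov [-0.0396 -0.0369 -0.0347]
 knob 96 L -0.0587 W -0.0007 zmax 0.1043
scene set [-0.086  -0.0819 -0.0728] mov [-0.0417 -0.0399 -0.0301]
 knob 84 L -0.0631 W -0.0003 zmax 0.1035
```

arm_command(targets=[[[-0.0003,0.0012,-0.0001,0,0,0],[0,0,0,0,0,0]]])

```text
clock: 23.32
position: [0.5054, -0.085, 0.1451]
ee_rot: [0.186, -3.135, 0.003]
force: [0.0, -6.5, -3.8]
width: 0.163
gripper_force: 35.0
```

```bash
python3 f.py;python3 m3.py 10 2>/dev/null | grep -v handle
```

```text
ang,Ft,Fr,Fz [ 6.099 -6.38   0.571 -3.83 ] t 23.625
top set [-0.0845 -0.0817 -0.0792] mov [-0.0396 -0.0369 -0.0348]
 knob 96 L -0.0587 W -0.0007 zmax 0.1049
scene set [-0.0867 -0.0821 -0.0728] mov [-0.0423 -0.0396 -0.0341]
 knob 87 L -0.0635 W -0.0003 zmax 0.1032
```

arm_command(targets=[[[-0.0005,0.0022,-0.0002,0,0,0],[0,0,0,0,0,0],[0,0,0,0,0,0]]])

```text
clock: 24.1
position: [0.5057, -0.0827, 0.1453]
ee_rot: [0.186, -3.135, 0.003]
force: [0.2, -6.5, -4.1]
width: 0.166
gripper_force: 35.0
```

```bash
python3 f.py
```

```text
ang,Ft,Fr,Fz [ 6.149 -6.425  1.044 -3.62 ] t 24.4
```

arm_command(targets=[[[0,0,0,0,0,0],[0,0,0,0,0,0],[0,0,0,0,0,0],[0,0,0,0,0,0],[0,0,-0.01,0,0,0],[0,0,-0.03,0,0,0],[0,0,-0.03,0,0,0],[0,0,-0.03,0,0,0],[0,0,-0.01,0,0,0],[0,0,0,0,0,0]]], jaw=0.045)

```text
clock: 25.65
position: [0.5065, -0.0808, 0.2561]
ee_rot: [-0.189, 3.135, 0.0]
force: [0.4, 0.1, 0.8]
width: 0.49
gripper_force: 0.0
```

```bash
python3 m3.py 11; python3 w.py; python3 -c "
import cv2;a=cv2.imread('pics/scene11.png')[110:290,170:440];cv2.imwrite('pics/c5.png',cv2.resize(a,None,fx=2.9,fy=2.9))"
```

```text
top set [-0.0846 -0.0816 -0.0792] mov 
 knob 51 L -0.0618 W 0.0015 zmax 0.1046
 handle 0 [nan nan nan]
scene set [-0.0859 -0.0819 -0.0729] mov [-0.0416 -0.0397 -0.0305]
 knob 84 L -0.0629 W -0.0003 zmax 0.1034
 handle 114 [ 0.5085 -0.0815  0.1747]
t 25.75 p [ 0.5057 -0.0807  0.2548] w 0.493 ang 6.194 R 0.0449 Ft -0.02 Fr -0.71 Fz -0.92 q [-0.12  0.22  0.21  1.8  -0.05  1.13  1.8 ]m3.py:11: RuntimeWarning: Mean of empty slice.
  k=(Z>.158)&(Z<.20)&(np.hypot(P[...,0]-.46,P[...,1]+.076)<.07);print(' handle',k.sum(),P[k].mean(0).round(4))
  ret = um.true_divide(
```

View pics/c5.png

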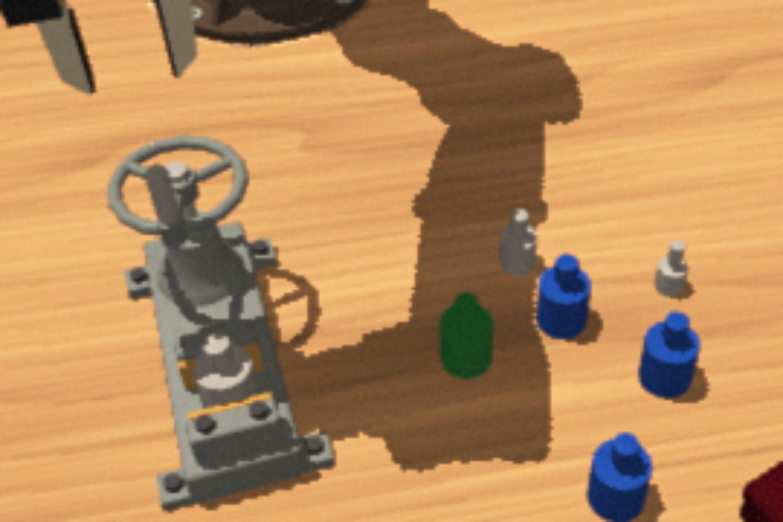

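The crop shows the weight upright between both brass faces (crop (220,370)), the handle free at (165,190) and the gripper clear above. Handing in.

```bash
python3 -c "
from cell import arm
print(arm.sign_off())"
```

```text
the job is handed in; nothing more can be done
None
```

I handed the job in at about 26 s: the 500 g weight stands upright on the vise bed, clamped at an estimated 14–24 N (worked out from handle force and wheel angle, not measured directly), with the gripper clear and the other objects not touched; the hand-in gave no verdict.

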